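# Click the round hole-punch head onto the punch handle

## Robot

A 6-joint arm with a two-finger parallel gripper is mounted at the origin on the work surface. World frame = base frame: x ahead of the robot, y to its left, z up, the work surface at z = 0. Lengths are in m, angles in rad, forces in N, time in s.
With the tool pointing down it reaches from about 0.4 to 0.825 m from the base axis. Payload 7 kg.
Tool frame: the origin (TCP) lies at the very end of the fingers, on their centre line; the grasp point (between the pads) lies 19 mm behind it (ctrl.grip_depth is the z of the grasp point in the tool frame, in m); z points along the fingers, x is the direction in which the jaws open and shut, and the axes are right-handed (so a half turn about z gives the same grasp; the last joint's range is limited). The gripper opens to 88 mm and grips with 3 to 60 N. Pads are 19 mm wide; open, the fingers measure 130 mm over their backs; the gripper's body (78 mm by 193 mm) begins 47 mm behind the grasp point.
Start: joints at [-1.006, 0.359, 0.012, 0, -1.224, -0.288], TCP at [0.184, -0.649, 0.227] pointing down, gripper open.
Joint ranges: [-3.07, 3.07], [-1.43, 2.12], [-1.02, 1.25], [-3.03, 1.67], [-3.05, -0], [-3.03, 3.03]. Speed limits (rad/s): [2.39, 2.39, 3.01, 3.14, 3.14, 3.14].

## Interface

Orientations are given as a unit quaternion [w, x, y, z].
In Python, from station import ctrl gives the robot as it stands.
- The arm moves only by the tool drive_tool, never from a script. Its argument "series" is a list of rows, each a list of 7 numbers: the shift along the tool's x, y, z in m, then the turn, a rotation vector about the tool's x, y, z in degrees, then the closure, from 0 (fully open) to 1 (shut). A call has 1 to 20 rows; each row is the pose to reach, as a shift and turn from the pose commanded when the call began, along the tool's axes at that moment; what a row does not reach only later rows make up. A row lasts 1/12 s, in which the tool goes at most 41.7 mm and 7.16 degrees, less where a joint would pass 70% of its speed; a pose out of reach is approached as far as the arm can. A call with a gripper value outside its range is refused whole. The fingers move at their own pace and stop on an object; "force" is the grip in N (left out, the last holds). Time passes only in rows, so rows that repeat a pose let the fingers close. It gives the time, the measured TCP pose, the force and the opening at its end, in the units of the state.
- ctrl.observe(): the state, without advancing time (a new reading comes with each control period).
- ctrl.read_camera(name): name is "scene" or "side" or "wrist"; returns the picture (420x560x3 uint8, red, green, blue); there is no depth.
- ctrl.get_calibration(name): a dict with "mtx" (3x3 intrinsics, pixels), "R" (3x3) and "t" (3): a world point X has camera coordinates R X + t; the wrist camera has in their place "mount" (4x4, takes a point from camera to tool coordinates, whose origin is the TCP and whose axes are the tool frame's). Camera axes: x right, y down, z forward; pixel columns grow to the right and rows downward; lengths in m; the calibration is good to about 2 mm. A picture is of the moment at which its call begins: read the wrist's pose just before it. get_calibration takes no time and is no camera call.
- ctrl.close_job(): hands the job in, once; it reports no verdict.
The state is a dict: "time": time; "joint_positions": joint angles; "joint_velocities": joint speeds; "joint_efforts": joint torques, N m; "ee_pos": TCP position; "eef_rot": TCP orientation; "force": force on the tool from outside, world axes, zero at the start; "ft_torque": the same for the moment, N m; "gripper_width": finger opening in m.
Only numpy, scipy, OpenCV 4.12 (cv2) and the standard library are available. Lean on these libraries where they do the work, as an engineer would, in place of code of your own. Each camera call takes 0.05 s, during which the arm holds its last target.

## Task

Three leather-punch heads stand on the cutting mat: one with a round brass hole-punch tube, one with four prongs and one with a flat blade. Pick up the round hole-punch head and push it straight down onto the square drive of the upright handle in the wooden block, until it sits fully home on the brass shoulder and the spring balls click out into its side holes. Then let go of it.

Things in the scene. Friction and masses are not known exactly. Their poses are not given: they have to be found in the camera images.
- punch_head: Round hole-punch head, stands tube up: dark steel square body 35 x 35 x 40 mm, brass tube (23 mm across, 18 mm tall) on top, 0.11-0.2 kg. Origin: centre of its underside, the open mouth of a square bore 24 mm wide, 35 mm deep; z up, x, y square to the sides. Each side has a ball hole 4-17 mm up: any quarter turn fits. Others (four prongs, blade) are alike below, 80 mm or more away.
- drive_seat (a point): Centre of the flat top of the brass shoulder (48 mm across) of the fixed handle, 60 mm above the table; its wooden block is 100 x 100 x 24 mm. From here a 20 x 20 mm square drive rises 20 mm, then tapers over 12 mm to an 8 mm square tip, so a head 3 mm or 6 degrees off finds its way. x, y square to the drive, z up. Fully home, the head's origin lies here.
- ball_a (a joint): Travel in m of the brass spring ball (14 mm, 4.2 mm proud) in the drive's +x face, 10.5 mm above the shoulder: 0 fully out, grows as pressed in, up to 0.005; a twin is in the -x face. A head meets the balls 15 mm above home, presses them in about 2 mm and needs a push of about 10 to 15 N to pass; its weight is not enough. At home they spring out into its side holes.
There are look-alikes about, which are no part of the job. Leave any purple or red look-alike of the punch_head alone.

How it is judged:
At the end, for the whole second after the job is handed in: The round hole-punch head sits on the square drive, tube up: its underside within 3 mm of the brass shoulder, within 6 mm of the drive's axis, upright within about 7 degrees, the spring ball sprung out again (pressed in less than 1.2 mm), at rest and released (z of punch_head in the frame of drive_seat between -0.003 and 0.003 m and horizontal distance between punch_head and drive_seat below 0.006 m and angle between punch_head's own z axis and vertical below 0.12 rad and value of joint ball_a below 0.0012 m and linear speed of punch_head below 0.02 m/s and contact force between the fingers and punch_head below 0.1 N); the robot touches nothing.
It also fails if it takes over 42 s, if anything falls off the work surface, if the arm or the gripper's body presses on something with over 40 N, if the wrist force passes 120 N, or if a joint passes its speed limit or range.

## Working session

There is one attempt and no reset: what is moved stays moved. The work goes in short steps, Python scripts to look and compute and a tool call to move; the robot and the scene stay as the last step left them, time stands still between calls to the robot, and variables do not carry over. Pictures are saved under pics/ and viewed, and the job is handed in when it is done.

Besides the shell and the picture viewer there is one more tool, called after "Emit:" by a JSON object that holds its "api" and its "payload". drive_tool: Moves the arm, as the interface text tells. Its arguments: {"type":"object","properties":{"series":{"type":"array","items":{"type":"array","items":{"type":"number"}}},"force":{"type":"number"}},"required":["series"]}

```bash
mkdir -p pics; ls; cat > h.py <<'E'
import numpy as np,cv2
from station import ctrl
from scipy.spatial.transform import Rotation as Ro
def save(n,im,): cv2.imwrite(f'pics/{n}.png',im[:,:,::-1])
def cam(name,st=None):
    c=ctrl.get_calibration(name);K=np.array(c['mtx'])
    if name=='wrist':
        q=st['eef_rot'];T=np.eye(4);T[:3,:3]=Ro.from_quat([q[1],q[2],q[3],q[0]]).as_matrix();T[:3,3]=st['ee_pos']
        W=T@np.array(c['mount']);return K,W[:3,:3],W[:3,3]
    R=np.array(c['R']);t=np.array(c['t']);return K,R.T,-R.T@t
def ray(C,uv,z):
    K,R,o=C;d=R@np.linalg.solve(K,[uv[0],uv[1],1.]);return o+d*(z-o[2])/d[2]
def proj(C,X):
    K,R,o=C;p=K@(R.T@(np.array(X)-o));return p[:2]/p[2]
def tri(C1,u1,C2,u2):
    A=[];b=[]
    for C,u in((C1,u1),(C2,u2)):
        K,R,o=C;d=R@np.linalg.solve(K,[u[0],u[1],1.]);d/=np.linalg.norm(d);P=np.eye(3)-np.outer(d,d);A.append(P);b.append(P@o)
    return np.linalg.lstsq(np.vstack(A),np.hstack(b),rcond=None)[0]
E
python3 - <<'E'
from h import *
s=ctrl.observe();print({k:np.round(v,3) for k,v in s.items()})
for n in('scene','side','wrist'):
    save(n+'0',ctrl.read_camera(n)); C=cam(n,s);print(n,C[0].round(0).tolist(),C[2].round(3),C[1][:,2].round(2))
print(ctrl.grip_depth)
E
```

```text
pics
{'time': np.float64(0.0), 'joint_positions': array([-1.006,  0.359,  0.011, -0.   , -1.224, -0.288]), 'joint_velocities': array([ 0.001,  0.001,  0.002,  0.001, -0.001,  0.   ]), 'joint_efforts': array([-0.0000e+00, -5.8272e+01,  2.9305e+01,  6.9970e+00,  7.0000e-03,
       -0.0000e+00]), 'ee_pos': array([ 0.184, -0.649,  0.226]), 'eef_rot': array([-0.001,  0.603,  0.798,  0.   ]), 'force': array([ 0.115,  0.092, -1.3  ]), 'ft_torque': array([-0.003,  0.018,  0.044]), 'gripper_width': np.float64(0.088)}
scene [[489.0, 0.0, 271.0], [0.0, 489.0, 216.0], [0.0, 0.0, 1.0]] [1.403 0.098 0.597] [-0.86 -0.11 -0.5 ]
side [[534.0, 0.0, 291.0], [0.0, 534.0, 216.0], [0.0, 0.0, 1.0]] [0.349 0.798 0.773] [ 0.17 -0.74 -0.65]
wrist [[336.0, 0.0, 278.0], [0.0, 336.0, 208.0], [0.0, 0.0, 1.0]] [ 0.116 -0.67   0.383] [ 0.25  0.07 -0.97]
-0.0188
```

View pics/scene0.png

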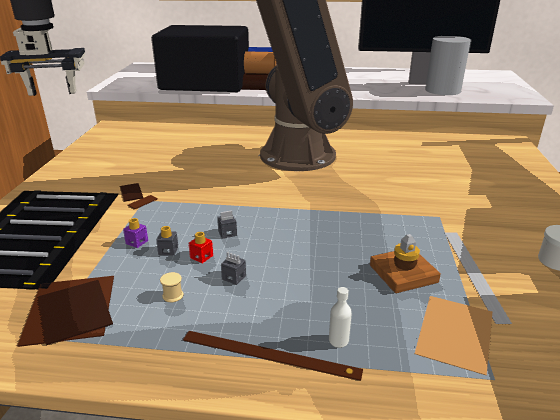

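View pics/side0.png

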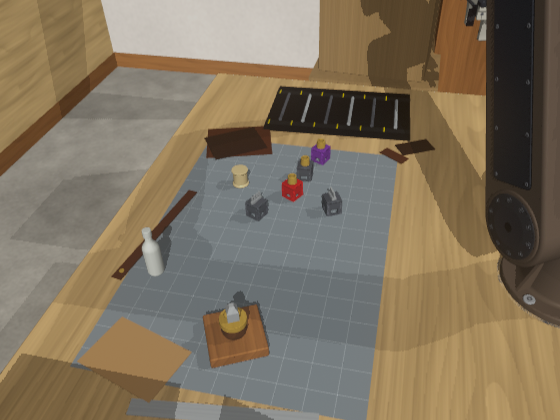

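View pics/wrist0.png

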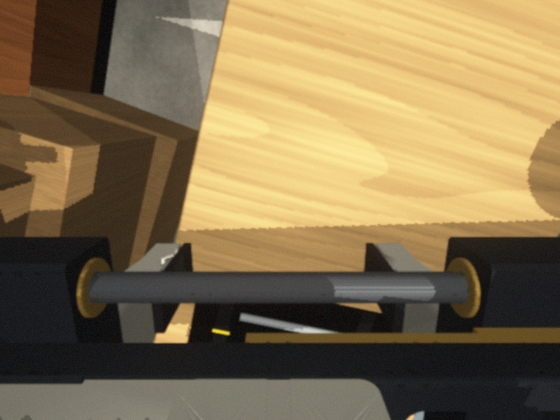

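Scene candidates with a brass tube: purple (136,234), dark steel (167,240) and red (201,247). The four prongs are at (233,268) and the blade at (228,225). The dark steel one fits, since purple and red are the look-alikes. I'll confirm it in an enlarged crop.

```bash
python3 - <<'E'
from h import *
a=cv2.imread('pics/scene0.png')[205:295,110:260];b=cv2.imread('pics/side0.png')[130:230,225:365]
a=cv2.resize(a,None,fx=5,fy=5,interpolation=2);b=cv2.resize(b,None,fx=5,fy=5,interpolation=2)
cv2.imwrite('pics/c1.png',a);cv2.imwrite('pics/c2.png',b)
a=cv2.imread('pics/scene0.png')[225:295,360:450];b=cv2.imread('pics/side0.png')[285:370,190:280]
cv2.imwrite('pics/c3.png',np.hstack([cv2.resize(a,(400,400),interpolation=2),cv2.resize(b,(400,400),interpolation=2)]))
E
```

```text
(no output)
```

View pics/c1.png

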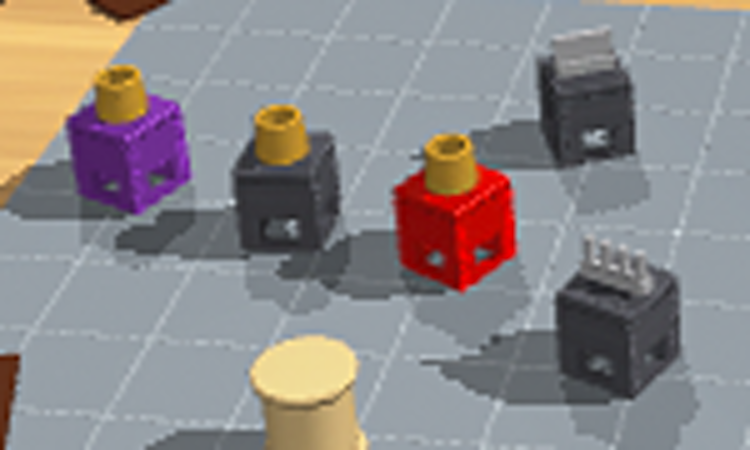

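View pics/c2.png

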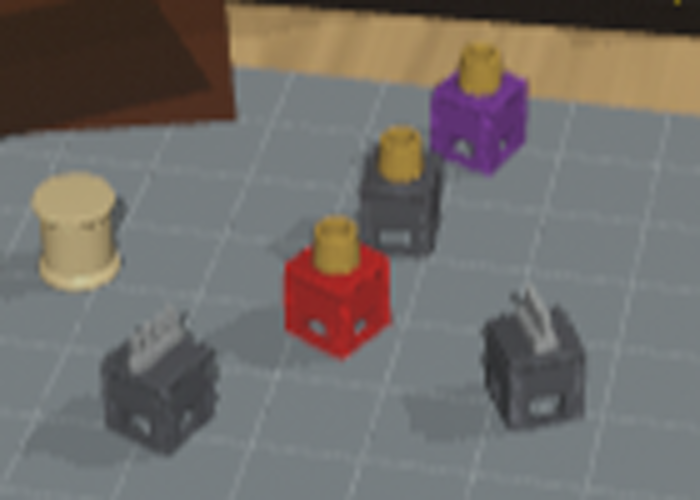

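View pics/c3.png

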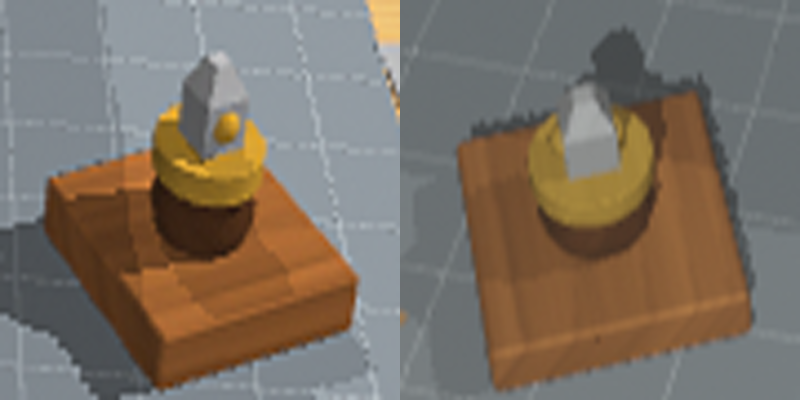

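The dark head with the brass tube is the middle of the three: scene (166,228) and side (305,157) at the tube top. It stands between the purple and red look-alikes. Next I'll triangulate it and the drive.

```bash
python3 - <<'E'
from h import *
A=cam('scene');B=cam('side')
print('tubetop',tri(A,(166.2,227.8),B,(305.4,156.8)), ray(A,(166.2,227.8),.058),ray(B,(305.4,156.8),.058))
print('tip',tri(A,(408.8,235),B,(231.6,303)),ray(A,(408.8,235),.092),ray(B,(231.6,303),.092))
for n,a,b in(('purple',(122,75),(482,52)),('red',(449,145),(336,224))):
  ua=(110+a[0]/5,205+a[1]/5);ub=(225+b[0]/5,130+b[1]/5);print(n,tri(A,ua,B,ub))
# base corners yaw
p=[ray(A,(110+x/5,205+y/5),0) for x,y in((241,248),(325,250))];q=[ray(B,(225+x/5,130+y/5),0) for x,y in((362,244),(431,257))]
for r in(p,q): d=r[1]-r[0];print(r,np.linalg.norm(d),np.degrees(np.arctan2(d[1],d[0]))%90)
# block bottom edge/top edge yaw
ca=lambda x,y:(360+x*.225,225+y*.175);cb=lambda x,y:(190+(x-400)*.225,285+y*.2125)
P=[ray(A,ca(*c),.024) for c in((47,182),(162,338),(356,283))]+[ray(B,cb(*c),.024) for c in((460,147),(493,355),(750,293),(700,95))]
for i,j in((0,1),(1,2),(3,4),(4,5),(5,6),(6,3)):
  d=P[j]-P[i];print(np.linalg.norm(d).round(3),np.degrees(np.arctan2(d[1],d[0]))%90)
print(np.mean(P[3:],0))
E
```

```text
tubetop [ 0.5529403  -0.23691766  0.05694236] [ 0.55660534 -0.23482138  0.058     ] [ 0.55258175 -0.23770262  0.058     ]
tip [0.58010119 0.25735825 0.09190607] [0.5821685  0.25832744 0.092     ] [0.57962078 0.25560226 0.092     ]
purple [ 0.52819869 -0.31647495  0.05613371]
red [ 0.56841525 -0.16009505  0.05679418]
[array([ 0.57423592, -0.25373569,  0.        ]), array([ 0.57151835, -0.2174189 ,  0.        ])] 0.03641833358326345 4.279447070846075
[array([ 0.56977842, -0.22498001,  0.        ]), array([ 0.53491778, -0.22111159,  0.        ])] 0.03507462189876137 83.6678932274734
0.095 27.280047130248217
0.095 24.972399796919262
0.095 26.809836487170017
0.098 27.107648847700204
0.094 26.647424625164028
0.098 26.580753979615917
[0.57750693 0.26121041 0.024     ]
```

```bash
cat >> h.py <<'E'
def Rq(q): return Ro.from_quat([q[1],q[2],q[3],q[0]])
def delta(p,yawdeg,st=None):
    """shift (mm) and turn (deg) in current tool axes to reach TCP p, tool x yaw, pointing straight down"""
    s=st or ctrl.observe();R0=Rq(s['eef_rot']);y=np.radians(yawdeg)
    x=np.array([np.cos(y),np.sin(y),0]);z=np.array([0,0,-1.]);R1=Ro.from_matrix(np.c_[x,np.cross(z,x),z])
    return (R0.inv().apply(np.array(p)-s['ee_pos'])*1000).round(1),np.degrees((R0.inv()*R1).as_rotvec()).round(2)
E
python3 - <<'E'
from h import *
s=ctrl.observe();C=cam('wrist',s)
print('tcp px',proj(C,s['ee_pos']))
# fake pose above head
t=np.array([.5545,-.236,.2])
f={'eef_rot':[0,0,1,0],'ee_pos':t}
for y in(180,):
  for off in(0,.04,.08,.1):
    h=np.radians(y)/2; f={'eef_rot':[0,np.cos(h),np.sin(h),0],'ee_pos':t+[0,-off,0]}
    C=cam('wrist',f);print(off,proj(C,[.5545,-.236,.04]),proj(C,f['ee_pos']),C[2])
print(delta([.5545,-.336,.2],180))
E
```

```text
tcp px [280.20455057 263.36120364]
0 [279.18917722 194.04625223] [280.20455057 263.36120364] [ 0.5555594  -0.30743396  0.35714125]
0.04 [279.168079   233.13760125] [280.20455057 263.36120364] [ 0.5555594  -0.34743396  0.35714125]
0.08 [279.14825483 269.86836014] [280.20455057 263.36120364] [ 0.5555594  -0.38743396  0.35714125]
0.1 [279.13878499 287.41434383] [280.20455057 263.36120364] [ 0.5555594  -0.40743396  0.35714125]
(array([199.9, 441.6,  26. ]), array([ 4.000e-02, -7.000e-02, -7.415e+01]))
```

```bash
python3 - <<'E'
from h import *
print(delta([.5545,-.236,.2],180))
E
```

```text
(array([296.1, 468.9,  26.1]), array([ 4.000e-02, -7.000e-02, -7.415e+01]))
```

Emit:
{"api": "drive_tool", "payload": {"series": [[0.296,0.469,0.026,0,0,-74.1,0],[0.296,0.469,0.026,0,0,-74.1,0],[0.296,0.469,0.026,0,0,-74.1,0],[0.296,0.469,0.026,0,0,-74.1,0],[0.296,0.469,0.026,0,0,-74.1,0],[0.296,0.469,0.026,0,0,-74.1,0],[0.296,0.469,0.026,0,0,-74.1,0],[0.296,0.469,0.026,0,0,-74.1,0],[0.296,0.469,0.026,0,0,-74.1,0],[0.296,0.469,0.026,0,0,-74.1,0],[0.296,0.469,0.026,0,0,-74.1,0],[0.296,0.469,0.026,0,0,-74.1,0],[0.296,0.469,0.026,0,0,-74.1,0],[0.296,0.469,0.026,0,0,-74.1,0],[0.296,0.469,0.026,0,0,-74.1,0],[0.296,0.469,0.026,0,0,-74.1,0],[0.296,0.469,0.026,0,0,-74.1,0],[0.296,0.469,0.026,0,0,-74.1,0],[0.296,0.469,0.026,0,0,-74.1,0],[0.296,0.469,0.026,0,0,-74.1,0]]}}

```text
time: 1.82
ee_pos: [0.5541, -0.2372, 0.2008]
eef_rot: [0.0, 0.001, 1.0, -0.0]
force: [-0.4, 0.9, 0.4]
gripper_width: 0.088
```

```bash
python3 - <<'E'
from h import *
s=ctrl.observe();print(s['time'],s['ee_pos'].round(4),s['joint_positions'].round(2));im=ctrl.read_camera('wrist');save('w1',im)
np.save('w1.npy',np.r_[s['ee_pos'],s['eef_rot']])
save('w1c',cv2.resize(im[120:260,190:370],None,fx=4,fy=4,interpolation=2))
E
```

```text
1.8167 [ 0.5541 -0.2372  0.2008] [-0.08  0.26 -0.19  0.   -1.12  0.08]
```

View pics/w1.png

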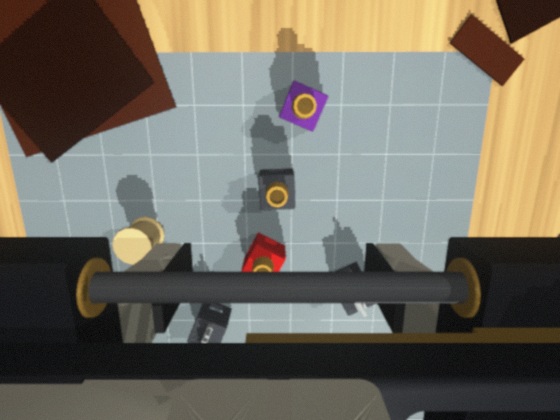

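View pics/w1c.png

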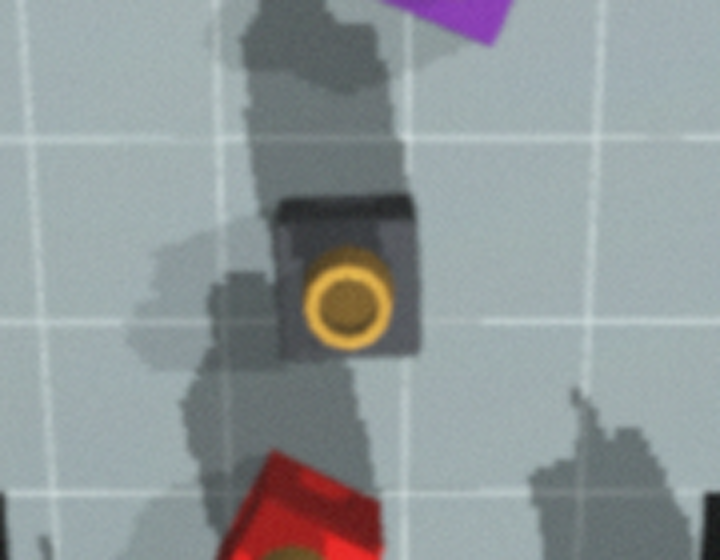

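The wrist view shows the target (dark body, brass ring) at crop (348,306), i.e. pixel (277,196). Purple is above it and red below it. The head's sides lie nearly square to the image. I'll measure it now.

```bash
python3 - <<'E'
from h import *
d=np.load('w1.npy');s={'ee_pos':d[:3],'eef_rot':d[3:]};C=cam('wrist',s)
px=lambda x,y:(190+(x+.5)/4-.5,120+(y+.5)/4-.5)
im=cv2.imread('pics/w1.png');hsv=cv2.cvtColor(im,cv2.COLOR_BGR2HSV)
m=cv2.inRange(hsv,(12,120,120),(30,255,255));m[:, :240]=0;m[:,310:]=0;m[:160]=0;m[225:]=0
c=max(cv2.findContours(m,0,2)[0],key=cv2.contourArea);e=cv2.minEnclosingCircle(c);print(e)
print('tube',ray(C,e[0],.058),ray(C,px(348,306),.058))
P=np.array([ray(C,px(*c),.04) for c in((277,222),(415,220),(420,353),(279,362))])
print(P.round(4),P.mean(0))
for i in range(4):
  v=P[(i+1)%4]-P[i];print(np.linalg.norm(v).round(4),(np.degrees(np.arctan2(v[1],v[0]))+45)%90-45)
g=cv2.cvtColor(im,cv2.COLOR_BGR2GRAY)
m2=((g<105)&(hsv[...,1]<80)).astype(np.uint8)*255
cv2.imwrite('pics/m2.png',cv2.resize(np.hstack([m2[120:260,190:370]]),None,fx=4,fy=4,interpolation=0))
E
```

```text
((276.8529357910156, 195.7058868408203), 11.185281753540039)
tube [ 0.55431941 -0.23958865  0.058     ] [ 0.55452981 -0.23919497  0.058     ]
[[ 0.5715 -0.2557  0.04  ]
 [ 0.5385 -0.2561  0.04  ]
 [ 0.537  -0.2231  0.04  ]
 [ 0.5716 -0.2209  0.04  ]] [ 0.55466324 -0.23894672  0.04      ]
0.033 0.6925896600247938
0.033 2.6746495772388243
0.0347 3.6380721412732413
0.0347 -0.18750337673532158
```

```bash
python3 - <<'E'
from h import *
im=cv2.imread('pics/w1.png');c=cv2.resize(im[165:215,250:305],None,fx=11,fy=11,interpolation=2)
cv2.imwrite('pics/w1d.png',cv2.convertScaleAbs(c,alpha=1.6))
E
```

```text
(no output)
```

View pics/w1d.png

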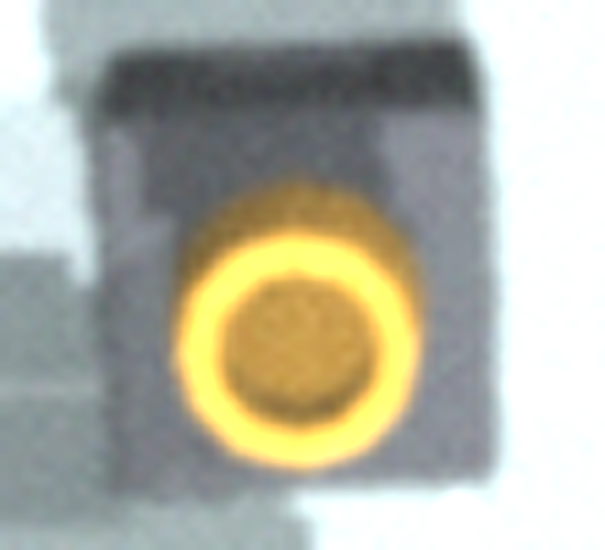

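```bash
python3 - <<'E'
from h import *
print(delta([.5545,-.239,.011],182.5))
E
```

```text
(array([ -0.2,  -1.9, 189.8]), array([-0.  ,  0.02, -2.61]))
```

Emit:
{"api": "drive_tool", "payload": {"series": [[0,-0.002,0.04,0,0,-2.6,0],[0,-0.002,0.08,0,0,-2.6,0],[0,-0.002,0.105,0,0,-2.6,0],[0,-0.002,0.13,0,0,-2.6,0],[0,-0.002,0.15,0,0,-2.6,0],[0,-0.002,0.17,0,0,-2.6,0],[0,-0.002,0.182,0,0,-2.6,0],[0,-0.002,0.19,0,0,-2.6,0],[0,-0.002,0.19,0,0,-2.6,0],[0,-0.002,0.19,0,0,-2.6,0]], "force": 35}}

```text
time: 2.7
ee_pos: [0.5547, -0.2387, 0.0108]
eef_rot: [-0.0, -0.022, 1.0, -0.0]
force: [0.5, -0.7, -0.2]
gripper_width: 0.0874
```

```bash
python3 - <<'E'
from h import *
im=ctrl.read_camera('scene');save('s2',cv2.resize(im[170:310,80:280],None,fx=4,fy=4,interpolation=2))
E
```

```text
(no output)
```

View pics/s2.png

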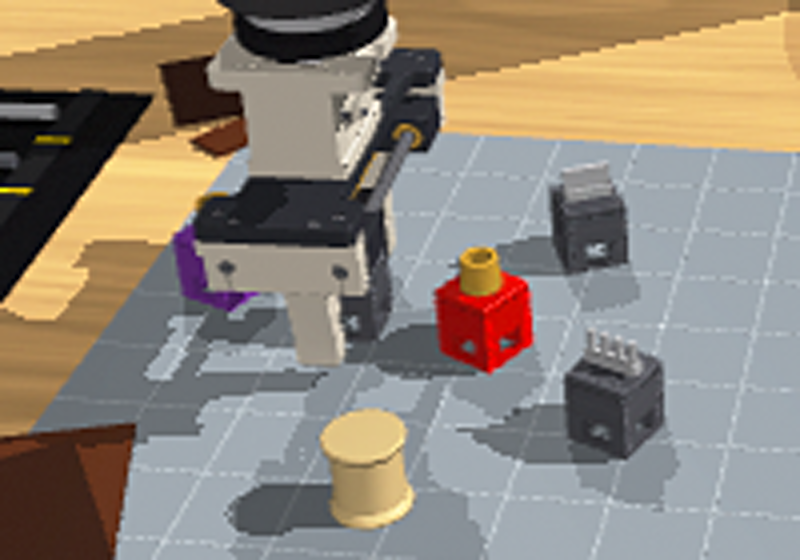

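The fingers straddle the head with the neighbours untouched (head body at crop (365,300), near finger (322,330)). The sideways offset matches the parallax, so I'm closing.

Emit:
{"api": "drive_tool", "payload": {"series": [[0,0,0,0,0,0,1],[0,0,0,0,0,0,1],[0,0,0,0,0,0,1],[0,0,0,0,0,0,1],[0,0,0,0,0,0,1],[0,0,0,0,0,0,1],[0,0,0,0,0,0,1],[0,0,0,0,0,0,1]], "force": 35}}

```text
time: 3.42
ee_pos: [0.5547, -0.2384, 0.0105]
eef_rot: [-0.0, -0.022, 1.0, 0.0]
force: [0.3, 0.6, -0.5]
gripper_width: 0.0397
```

Emit:
{"api": "drive_tool", "payload": {"series": [[0,0,0,0,0,0,1],[0,0,0,0,0,0,1],[0,0,0,0,0,0,1],[0,0,0,0,0,0,1]]}}

```text
time: 3.75
ee_pos: [0.5548, -0.2384, 0.0105]
eef_rot: [0.0, -0.022, 1.0, -0.0]
force: [-0.6, 1.0, -0.7]
gripper_width: 0.0349
```

Emit:
{"api": "drive_tool", "payload": {"series": [[0,0,-0.01,0,0,0,1],[0,0,-0.03,0,0,0,1],[0,0,-0.06,0,0,0,1],[0,0,-0.095,0,0,0,1],[0,0,-0.13,0,0,0,1],[0,0,-0.17,0,0,0,1],[0,0,-0.2,0,0,0,1],[0,0,-0.21,0,0,0,1]]}}

```text
time: 4.42
ee_pos: [0.5565, -0.2391, 0.2272]
eef_rot: [0.004, -0.023, 1.0, -0.001]
force: [0.9, -0.3, -0.5]
gripper_width: 0.035
```

```bash
python3 - <<'E'
from h import *
s=ctrl.observe();print(s['ee_pos'],s['force'],s['gripper_width'])
print(delta([.558,.302,.22],206.7))
E
```

```text
[ 0.55648378 -0.23913377  0.22717984] [ 0.94732098 -0.2662774  -0.53832108] 0.03500393398014067
(array([-26. , 540.5,   6. ]), array([ -0.24,   0.41, -24.11]))
```

Emit:
{"api": "drive_tool", "payload": {"series": [[-0.001,0.03,0.006,0,0,-3,1],[-0.003,0.07,0.006,0,0,-6,1],[-0.006,0.11,0.006,0,0,-9,1],[-0.008,0.15,0.006,0,0,-12,1],[-0.01,0.19,0.006,0,0,-15,1],[-0.012,0.23,0.006,0,0,-18,1],[-0.014,0.27,0.006,0,0,-21,1],[-0.016,0.31,0.006,0,0,-24.1,1],[-0.018,0.35,0.006,0,0,-24.1,1],[-0.02,0.39,0.006,0,0,-24.1,1],[-0.022,0.43,0.006,0,0,-24.1,1],[-0.024,0.465,0.006,0,0,-24.1,1],[-0.026,0.5,0.006,0,0,-24.1,1],[-0.026,0.525,0.006,0,0,-24.1,1],[-0.026,0.54,0.006,0,0,-24.1,1],[-0.026,0.54,0.006,0,0,-24.1,1],[-0.026,0.54,0.006,0,0,-24.1,1],[-0.026,0.54,0.006,0,0,-24.1,1],[-0.026,0.54,0.006,0,0,-24.1,1],[-0.026,0.54,0.006,0,0,-24.1,1]]}}

```text
time: 6.08
ee_pos: [0.5567, 0.3011, 0.2148]
eef_rot: [0.0, -0.23, 0.973, 0.0]
force: [-0.1, -0.5, -0.9]
gripper_width: 0.0344
```

```bash
python3 - <<'E'
from h import *
s=ctrl.observe();print(s['time'],s['ee_pos'].round(4),s['joint_positions'].round(2),s['gripper_width']);im=ctrl.read_camera('wrist');save('w3',im)
np.save('w3.npy',np.r_[s['ee_pos'],s['eef_rot']])
print(proj(cam('wrist',s),[.5805,.257,.06]))
E
```

```text
6.0833 [0.5567 0.3011 0.2148] [ 0.8   0.3  -0.1   0.   -1.17 -0.34] 0.03438990452199901
[274.69048445 141.12997967]
```

View pics/w3.png

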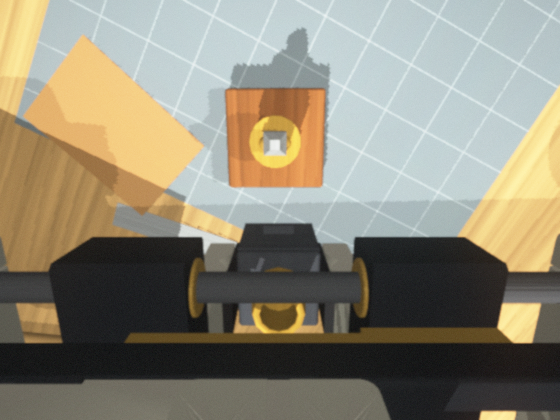

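The wrist view shows the drive tip at about (274,145) on the brass shoulder, with the block square to the image. The head is held at the bottom.

```bash
python3 - <<'E'
from h import *
d=np.load('w3.npy');s={'ee_pos':d[:3],'eef_rot':d[3:]};C=cam('wrist',s)
im=cv2.imread('pics/w3.png');hsv=cv2.cvtColor(im,cv2.COLOR_BGR2HSV)
cv2.imwrite('pics/w3c.png',cv2.resize(im[80:195,215:335],None,fx=5,fy=5,interpolation=2))
roi=np.zeros(im.shape[:2],np.uint8);roi[100:180,235:315]=1
m=cv2.inRange(hsv,(18,120,120),(32,255,255))*roi
c=max(cv2.findContours(m,0,2)[0],key=cv2.contourArea);h=cv2.convexHull(c);e=cv2.fitEllipse(h);print('shoulder',e,ray(C,e[0],.06))
# wood
m=cv2.inRange(hsv,(5,120,60),(32,255,255));m[:80]=0;m[195:]=0;m[:,:218]=0;m[:,335:]=0
c=max(cv2.findContours(m,0,2)[0],key=cv2.contourArea);r=cv2.minAreaRect(c);print(r)
B=cv2.boxPoints(r);P=np.array([ray(C,b,.024) for b in B]);print(P.mean(0))
for i in range(4):
  v=P[(i+1)%4]-P[i];print(np.linalg.norm(v).round(4),np.degrees(np.arctan2(v[1],v[0]))%90)
E
```

```text
shoulder ((274.712158203125, 141.3265380859375), (51.94725799560547, 52.86222839355469), 165.42742919921875) [0.58040374 0.25714925 0.06      ]
((275.0, 137.5), (97.0, 98.0), 90.0)
[0.58024528 0.2575366  0.024     ]
0.096 26.570732283651154
0.0968 28.620011717880416
0.1034 26.561368133476368
0.0968 24.241701743452197
```

View pics/w3c.png

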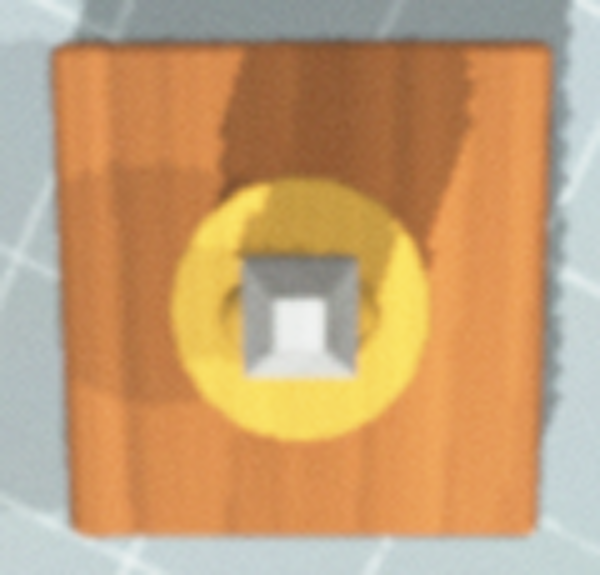

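```bash
python3 - <<'E'
from h import *
s=ctrl.observe();print(s['ee_pos'])
print(delta([.5801,.2576,.112],206.6))
d=np.load('w3.npy')
C=cam('wrist',{'ee_pos':d[:3],'eef_rot':d[3:]});p=ray(C,(278.5,314),d[2]-.0105+.058);print('ring in tool',Rq(d[3:]).inv().apply(p-d[:3]))
E
```

```text
[0.55672534 0.30124073 0.21485683]
(array([ -1.3, -49.5, 102.9]), array([ 0.  ,  0.01, -0.01]))
ring in tool [ 0.0015306  -0.0008308  -0.04750014]
```

```bash
python3 - <<'E'
from h import *
im=cv2.imread('pics/w3.png')
cv2.imwrite('pics/w3e.png',cv2.convertScaleAbs(cv2.resize(im[215:345,195:365],None,fx=4,fy=4,interpolation=2),alpha=1.8))
E
```

```text
(no output)
```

View pics/w3e.png

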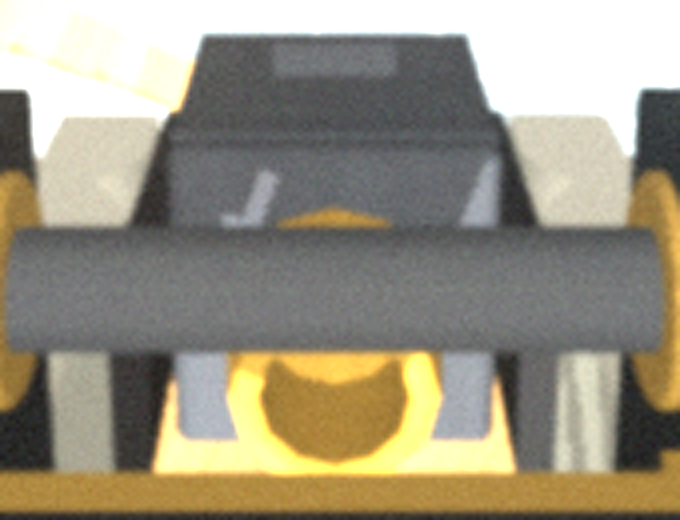

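Emit:
{"api": "drive_tool", "payload": {"series": [[-0.002,-0.03,0,0,0,0,1],[-0.002,-0.049,0,0,0,0,1],[-0.002,-0.0495,0.03,0,0,0,1],[-0.002,-0.0495,0.06,0,0,0,1],[-0.002,-0.0495,0.08,0,0,0,1],[-0.002,-0.0495,0.095,0,0,0,1],[-0.002,-0.0495,0.1,0,0,0,1],[-0.002,-0.0495,0.1,0,0,0,1],[-0.002,-0.0495,0.1,0,0,0,1],[-0.002,-0.0495,0.1,0,0,0,1]], "force": 50}}

```text
time: 6.97
ee_pos: [0.5814, 0.2593, 0.1161]
eef_rot: [0.001, -0.231, 0.973, 0.0]
force: [0.2, -0.1, -1.5]
gripper_width: 0.0348
```

```bash
python3 - <<'E'
from h import *
s=ctrl.observe();print(s['time'],s['ee_pos'].round(4),s['force'])
a=ctrl.read_camera('scene');b=ctrl.read_camera('side');save('s4',a);save('d4',b)
save('c4',np.hstack([cv2.resize(a[185:295,360:450],(400,489),interpolation=2),cv2.resize(b[255:365,190:280],(400,489),interpolation=2)]))
p=s['ee_pos']; 
for n in('scene','side'):
  C=cam(n);print(n,'head',[proj(C,p+[0,0,dz]).round(1) for dz in(-.0105,.0475)],'drive',[proj(C,[.5804,.2571,z]).round(1) for z in(.06,.092)])
E
```

```text
6.9667 [0.5814 0.2593 0.1161] [ 0.18247603 -0.09786995 -1.48553144]
scene head [array([410.2, 228.8]), array([414.5, 202.1])] drive [array([405.8, 248.3]), array([408. , 234.5])]
side head [array([229.2, 299.1]), array([225.8, 274.6])] drive [array([232.6, 316. ]), array([230.9, 303.6])]
```

View pics/c4.png

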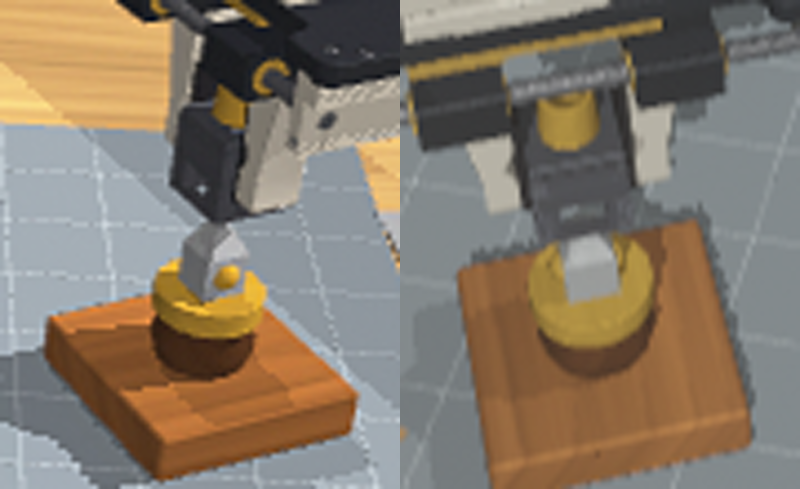

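Settling first, then measuring the head relative to the drive by colour masks in the two fixed views.

Emit:
{"api": "drive_tool", "payload": {"series": [[0,0,0,0,0,0,1],[0,0,0,0,0,0,1],[0,0,0,0,0,0,1],[0,0,0,0,0,0,1],[0,0,0,0,0,0,1],[0,0,0,0,0,0,1]]}}

```text
time: 7.57
ee_pos: [0.5805, 0.2589, 0.1145]
eef_rot: [-0.0, -0.231, 0.973, 0.0]
force: [-0.5, -0.0, -0.9]
gripper_width: 0.0347
```

```bash
python3 - <<'E'
from h import *
s=ctrl.observe();print(s['time'],s['ee_pos'].round(4),s['force'].round(1),s['eef_rot'].round(4))
A=cam('scene');B=cam('side')
im={}
for n,w in(('scene',(185,295,360,450)),('side',(255,365,190,280))):
  a=ctrl.read_camera(n);save(n+'5',a);im[n]=a
  y0,y1,x0,x1=w;c=a[y0:y1,x0:x1];hsv=cv2.cvtColor(np.ascontiguousarray(c),cv2.COLOR_RGB2HSV)
  m=cv2.inRange(hsv,(18,130,70),(32,255,255))
  for k in sorted(cv2.findContours(m,0,2)[0],key=cv2.contourArea)[-3:]:
    x,y,ww,h=cv2.boundingRect(k);print(n,'brass',x0+x,y0+y,ww,h,cv2.contourArea(k))
  save(n+'5c',cv2.resize(c,None,fx=6,fy=5.4,interpolation=2))
E
```

```text
7.5667 [0.5805 0.2589 0.1145] [-0.5 -0.  -0.9] [-0.     -0.2306  0.9731  0.    ]
scene brass 381 189 17 7 20.5
scene brass 407 205 8 9 37.5
scene brass 394 243 26 18 216.5
side brass 193 260 56 14 72.5
side brass 222 276 13 13 114.0
side brass 219 308 28 25 353.0
```

View pics/scene5c.png

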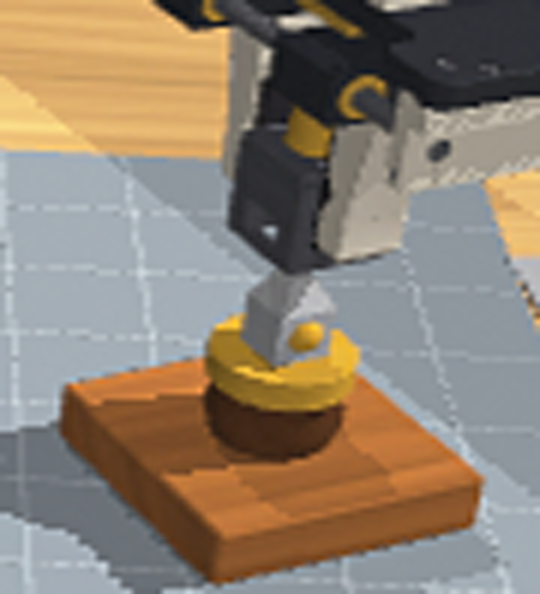

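View pics/side5c.png

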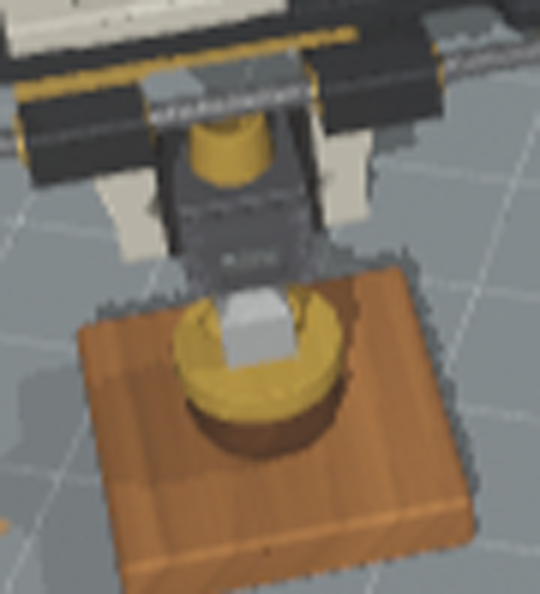

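```bash
python3 - <<'E'
from h import *
p=ctrl.observe()['ee_pos']
for n in('scene','side'):
  C=cam(n);R=C[1][:,0]  # image right in world
  ed=lambda c,r:(proj(C,c-r*R)[0].round(2),proj(C,c+r*R)[0].round(2))
  for dz in(.0295,.0385,.0475): print(n,'tube',dz,ed(p+[0,0,dz],.0115),proj(C,p+[0,0,dz])[1].round(1))
  for z in(.06,.052): print(n,'shoulder',z,ed(np.array([.5804,.2571,z]),.024),proj(C,[.5804,.2571,z])[1])
  print('px/mm in x,y',((proj(C,p+[.01,0,0])-proj(C,p))/10).round(2),((proj(C,p+[0,.01,0])-proj(C,p))/10).round(2))
E
```

```text
scene tube 0.0295 (np.float64(406.62), np.float64(418.92)) 211.0
scene tube 0.0385 (np.float64(407.26), np.float64(419.63)) 206.8
scene tube 0.0475 (np.float64(407.91), np.float64(420.34)) 202.6
scene shoulder 0.06 (np.float64(393.58), np.float64(418.12)) 248.30804278623165
scene shoulder 0.052 (np.float64(393.09), np.float64(417.53)) 251.69508544668676
px/mm in x,y [0.06 0.27] [0.54 0.03]
side tube 0.0295 (np.float64(220.3), np.float64(234.78)) 283.0
side tube 0.0385 (np.float64(219.72), np.float64(234.3)) 279.1
side tube 0.0475 (np.float64(219.13), np.float64(233.82)) 275.2
side shoulder 0.06 (np.float64(218.38), np.float64(246.74)) 315.98627329806607
side shoulder 0.052 (np.float64(218.87), np.float64(247.06)) 318.99141662118996
px/mm in x,y [-0.59 -0.09] [-0.19  0.46]
```

Both methods agree within about 1 mm: the head is offset about +1, +1 mm in tool x, y relative to the drive. I'll correct that and go down part way.

Emit:
{"api": "drive_tool", "payload": {"series": [[-0.001,-0.001,0,0,0,0,1],[-0.001,-0.001,0.004,0,0,0,1],[-0.001,-0.001,0.008,0,0,0,1],[-0.001,-0.001,0.012,0,0,0,1],[-0.001,-0.001,0.016,0,0,0,1],[-0.001,-0.001,0.02,0,0,0,1],[-0.001,-0.001,0.024,0,0,0,1],[-0.001,-0.001,0.026,0,0,0,1],[-0.001,-0.001,0.026,0,0,0,1],[-0.001,-0.001,0.026,0,0,0,1]]}}

```text
time: 8.5
ee_pos: [0.5819, 0.2584, 0.0885]
eef_rot: [-0.0, -0.231, 0.973, -0.0]
force: [0.1, -0.7, -1.5]
gripper_width: 0.0349
```

```bash
python3 - <<'E'
from h import *
a=ctrl.read_camera('scene');b=ctrl.read_camera('side')
save('c6',np.hstack([cv2.resize(a[185:295,360:450],(400,489),interpolation=2),cv2.resize(b[255:365,190:280],(400,489),interpolation=2)]))
print(ctrl.observe()['force'])
E
```

```text
[-0.66141741  0.41765242 -1.6351786 ]
```

View pics/c6.png

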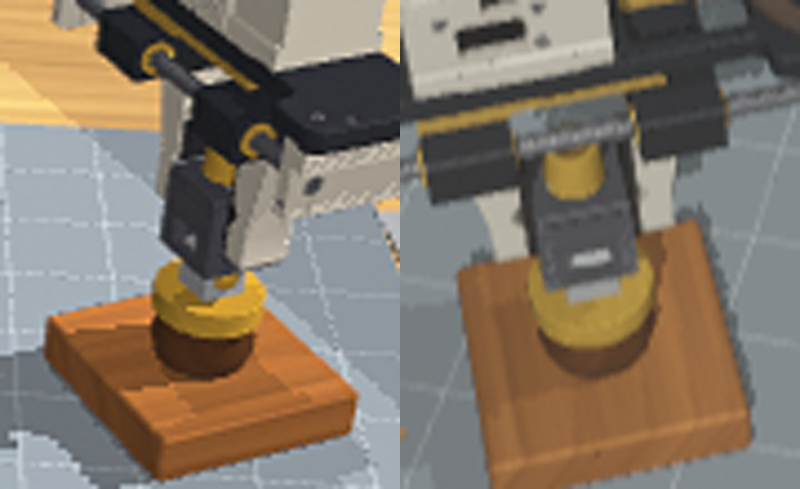

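The head is around the drive with its lower edge just above the balls. Now pushing through.

Emit:
{"api": "drive_tool", "payload": {"series": [[0,0,0.002,0,0,0,1],[0,0,0.004,0,0,0,1],[0,0,0.006,0,0,0,1],[0,0,0.008,0,0,0,1],[0,0,0.01,0,0,0,1],[0,0,0.012,0,0,0,1],[0,0,0.014,0,0,0,1],[0,0,0.015,0,0,0,1],[0,0,0.016,0,0,0,1],[0,0,0.017,0,0,0,1],[0,0,0.017,0,0,0,1],[0,0,0.017,0,0,0,1]]}}

```text
time: 9.6
ee_pos: [0.5819, 0.2584, 0.0714]
eef_rot: [-0.0, -0.231, 0.973, -0.0]
force: [0.4, 0.6, -1.6]
gripper_width: 0.0348
```

Emit:
{"api": "drive_tool", "payload": {"series": [[0,0,0.0005,0,0,0,1],[0,0,0.001,0,0,0,1],[0,0,0.0015,0,0,0,1],[0,0,0.0015,0,0,0,1],[0,0,0.0015,0,0,0,1]]}}

```text
time: 10.02
ee_pos: [0.582, 0.2585, 0.0705]
eef_rot: [0.0, -0.231, 0.973, 0.0]
force: [-2.2, -0.4, 2.8]
gripper_width: 0.0345
```

```bash
python3 - <<'E'
from h import *
a=ctrl.read_camera('scene');b=ctrl.read_camera('side')
save('c7',np.hstack([cv2.resize(a[185:295,360:450],(400,489),interpolation=2),cv2.resize(b[255:365,190:280],(400,489),interpolation=2)]))
E
```

```text
(no output)
```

View pics/c7.png

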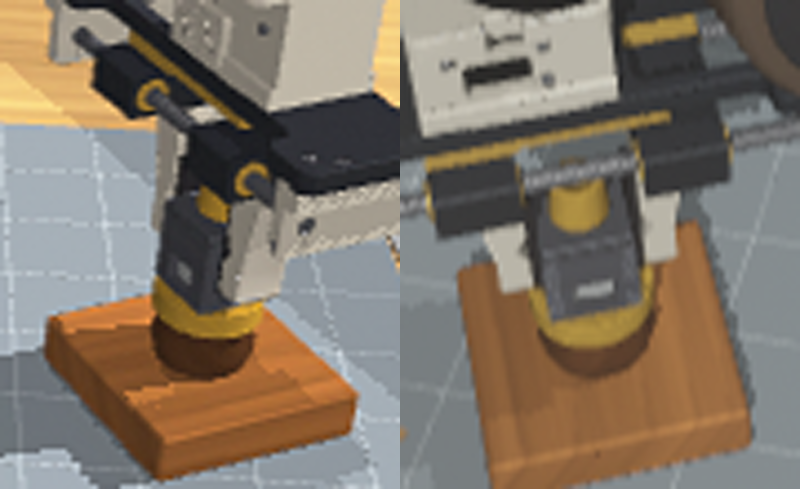

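Contact came at TCP z 0.0705, exactly the height expected for home, and the head sits on the shoulder in both views. I'll press a little more to be sure.

Emit:
{"api": "drive_tool", "payload": {"series": [[0,0,0.0005,0,0,0,1],[0,0,0.001,0,0,0,1],[0,0,0.0015,0,0,0,1],[0,0,0.0015,0,0,0,1]]}}

```text
time: 10.45
ee_pos: [0.582, 0.2585, 0.0705]
eef_rot: [0.0, -0.231, 0.973, -0.0]
force: [-6.7, -0.9, 16.6]
gripper_width: 0.0345
```

Hard stop at 16.6 N with no further travel, so it is home. Relaxing, opening and retreating straight up.

Emit:
{"api": "drive_tool", "payload": {"series": [[0,0,-0.001,0,0,0,1],[0,0,-0.002,0,0,0,1],[0,0,-0.002,0,0,0,0],[0,0,-0.002,0,0,0,0],[0,0,-0.002,0,0,0,0],[0,0,-0.002,0,0,0,0],[0,0,-0.002,0,0,0,0],[0,0,-0.002,0,0,0,0],[0,0,-0.002,0,0,0,0],[0,0,-0.002,0,0,0,0]]}}

```text
time: 11.28
ee_pos: [0.5819, 0.2585, 0.0705]
eef_rot: [-0.0, -0.231, 0.973, -0.0]
force: [0.8, -0.8, 0.6]
gripper_width: 0.082
```

Emit:
{"api": "drive_tool", "payload": {"series": [[0,0,-0.01,0,0,0,0],[0,0,-0.03,0,0,0,0],[0,0,-0.06,0,0,0,0],[0,0,-0.09,0,0,0,0],[0,0.02,-0.12,0,0,0,0],[0,0.04,-0.15,0,0,0,0],[0,0.05,-0.16,0,0,0,0],[0,0.05,-0.16,0,0,0,0],[0,0.05,-0.16,0,0,0,0],[0,0.05,-0.16,0,0,0,0],[0,0.05,-0.16,0,0,0,0],[0,0.05,-0.16,0,0,0,0]]}}

```text
time: 12.28
ee_pos: [0.5593, 0.3023, 0.2294]
eef_rot: [-0.001, -0.23, 0.973, -0.001]
force: [-0.4, 0.1, -0.3]
gripper_width: 0.0879
```

```bash
python3 - <<'E'
from h import *
s=ctrl.observe();print(s['ee_pos'],s['gripper_width'])
w=ctrl.read_camera('wrist')
a=ctrl.read_camera('scene');b=ctrl.read_camera('side')
save('c8',np.hstack([cv2.resize(a[185:295,360:450],(400,489),interpolation=2),cv2.resize(b[255:365,190:280],(400,489),interpolation=2)]))
save('w8',cv2.resize(w[80:195,215:335],None,fx=5,fy=5,interpolation=2))
C=cam('wrist',s);print([(proj(C,[.5804,.2571,z])-[215,80])*5 for z in(.06,.1,.118)])
print([( (proj(cam(n),[.5804,.2571,.118])-o)*400/90).round() for n,o in(('scene',(360,185)),('side',(190,255)))])
E
```

```text
[0.55929407 0.30227415 0.22936389] 0.08785471588728061
[array([312.72209107, 302.33419366]), array([313.00116736, 318.03282528]), array([313.15330844, 326.5910829 ])]
[array([222., 168.]), array([175., 169.])]
```

View pics/c8.png

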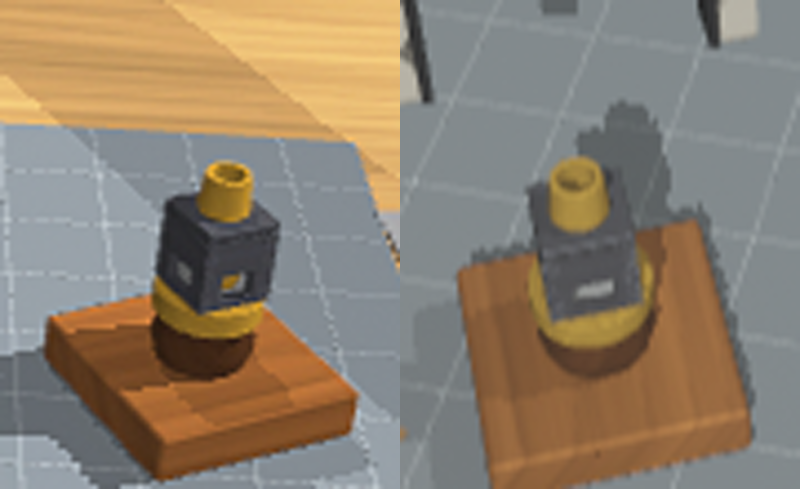

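View pics/w8.png

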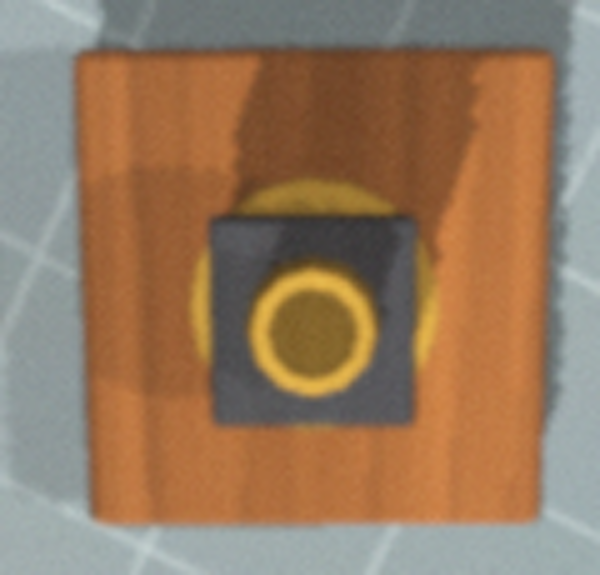

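The head is seated flush on the shoulder, upright and centred, with the tube ring at crop (313,331) against (313,327) expected. A brass ball shows in the side hole at scene crop (233,283). The gripper is clear, so I'm handing in.

```bash
python3 -c "
from station import ctrl
print(ctrl.observe()['time']);print(ctrl.close_job())"
```

```text
12.4333
the job is handed in; nothing more can be done
None
```

The round hole-punch head (dark body, brass tube) is seated on the square drive and released, and the job is handed in at about 12.4 s. I gripped it at 35 mm opening, lined it up over the handle and pushed it down past the balls. It stopped on the shoulder at the height expected for home, and a 16.6 N press moved it no further.

**Last pictures:** the head sits flush on the shoulder, upright and within about 1 mm of the drive's axis. A brass ball shows in its side hole. The gripper is open and well clear, and the purple, red, prong and blade heads were not touched.

**What disagreed:** before the push, the wrist camera and the two fixed cameras differed by up to about 1 mm on where the head lay relative to the drive. I took a value between them, and it engaged without binding. The push past the balls was not captured in the force readings, because I only read the force at the end of each move. That the balls sprang out rests on the height reached and the ball seen in the hole.

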